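# Push the inner-tube carton up the stock ramp

### The arm

A 7-joint arm with a two-finger parallel gripper is mounted at the origin on a cart in front of the work surface, level with it; the furniture and walls round the work are solid. World frame = base frame: x ahead of the robot, y to its left, z up, the work surface at z = 0. Lengths are in m, angles in rad, forces in N, time in s.
With the tool pointing down it reaches from about 0.425 to 0.95 m from the base axis. Payload 4.7 kg.
Tool frame: the origin (TCP) lies on the centre line of the jaws, within the pads' length; the fingertips stand robot.nose_length ahead of it and the grasp point (between the pads) lies 8 mm behind it (robot.nose_length is the distance from the TCP to the fingertips, in m); z points along the fingers, y is the line along which they close (so a half turn about z gives the same grasp; the last joint's range is limited). The gripper opens to 85 mm and grips with 20 to 120 N. Pads are 22 mm wide; open, the fingers measure 114 mm over their backs; the gripper's body (76 mm by 85 mm) begins 54 mm behind the grasp point. The pads swing forward as they close: fully open they stand 13 mm farther back than shut.
Start: joints at [-1.365, 0.469, -0.049, 1.532, 0.024, 1.141, -0.082], TCP at [0.157, 0.657, 0.242] pointing down, gripper open.
Joint ranges: [-2.59, 2.59], [-0.33, 1.99], [-1.39, 1.29], [0.1, 2.45], [-1.04, 4.18], [0.21, 1.99], [-2.66, 2.66]. Speed limits (rad/s): [2.57, 2.57, 3.14, 3.14, 3.14, 3.14, 3.14].

### API

Orientations are given as [roll, pitch, yaw] about the fixed x, y, z axes, in that order (R = Rz(yaw) Ry(pitch) Rx(roll)).
In Python, from plant import robot gives the robot as it stands. Calls block until the motion is done:
- robot.goto(position, orientation): joint-space move of the TCP to a pose.
- robot.move_straight(position, vel=0.15, attitude=None, contact_N=None): straight line of the TCP; attitude=None keeps the orientation; vel is the mean speed in m/s. With contact_N (N) it stops when the force on the tool has changed by that much, and returns True; else False.
- robot.move_joints(angles): joint-space move.
- robot.grip(opening, strength=None): opening from 0.0 (shut) to 1.0 (fully open); strength is the grip in N (None keeps the last); returns when the fingers have stopped.
- robot.sleep(seconds).
- robot.inverse_kinematics(position, orientation): joint angles nearest the present ones, or None.
- robot.sense(): the state.
- robot.grab_frame(name): name is "scene" or "side" or "wrist"; returns a dict with "image" (420x560x3 uint8, red, green, blue), "range_z" (420x560 float32, m along the optical axis (not along the pixel's ray), 0 where there is no reading), "fx", "fy", "cx", "cy" (pixels), "dist_coeffs" ([k1, k2, p1, p2, k3] as OpenCV has them; the pictures are not rectified), "R" (3x3) and "t" (3): a world point X has camera coordinates R X + t. Camera axes: x right, y down, z forward; pixel columns grow to the right and rows downward; lengths in m; the calibration is good to about 2 mm. A picture is of the moment at which its call begins.
A pose or a line that the arm cannot do raises robot.IKError and nothing moves.
- robot.close_job(): hands the job in; it is judged then, once.
The state is a dict: "t": time; "joint_pos": joint angles; "joint_velocities": joint speeds; "effort": joint torques, N m; "tcp_pos": TCP position; "tcp_rot": TCP orientation; "wrist_force": force on the tool from outside, world axes, zero at the start; "torque": the same for the moment, N m; "opening": opening from 0.0 (shut) to 1.0 (fully open); "gripper_force": force on a finger pad.
Only numpy, scipy, OpenCV 4.12 (cv2) and the standard library are available. Lean on these libraries where they do the work, as an engineer would, in place of code of your own. Each camera call takes 0.05 s, during which the arm holds its last target. There are 200 camera calls.

### The job

Of the two cartons on the two-lane wooden stock ramp, push the taller, larger one up the slope along its own lane, sliding it without lifting it off the wood, until its end rests squarely against the stop bar across the top, and leave it sitting there. Leave the smaller, flatter carton in the other lane where it is.

Things in the scene. Friction and masses are not known exactly. Their poses are not given: they have to be found in the camera images.
- ramp: the stock ramp, plywood, fixed to the bench, 310 mm long (x) and 190 mm wide (y). Origin on the bench under its centre; x points uphill along the lanes, y to the left looking uphill, z up. From x = -155 to -35 mm it is a flat step whose top is 18 mm above the bench; from x = -35 mm the top rises at 8 degrees to the stop bar. Three guide rails 10 mm wide and 8 mm high run the whole length at y = -90, 0 and +90 mm, making two lanes 80 mm wide, centred on y = -45 and +45 mm.
- stop (a point): point on the slope's surface at the foot of the stop bar's face, midway across the ramp (x = 141 mm, y = 0 of the ramp, 42.7 mm above the bench). Its x axis points uphill along the 8 degree slope, square to the stop face; y to the left looking uphill; z square to the slope. The bar stands 30 mm high over the slope and spans both lanes.
- tube_carton_mid (a point): centre of the carton to be pushed, the taller and larger one: a whitish rigid closed box, 60 mm wide (own x), 85 mm long (own y), 50 mm high (z), about 0.14 kg, its length along the lane. It starts on the flat step, in either lane; friction holds it on the slope.
- pad_carton_mid (a point): centre of the smaller, flatter carton in the other lane, to be left alone: 50 mm wide (own x), 70 mm long (own y), 25 mm high (z), its length along the lane.
Things that resemble listed ones, but are neither listed nor needed, are in the scene too. What is shaped like the part that bears tube_carton_mid but orange is not meant.

How it is judged:
At the end, for the whole second after the job is handed in: The tall carton sits flat on the slope between the rails, square to the lane within 12 degrees, its upper end within about 10 mm of the stop bar, at rest; the flat carton is within 15 mm of where it started (x of tube_carton_mid in the frame of stop between -0.0535 and -0.035 m and z of tube_carton_mid in the frame of stop between 0.018 and 0.031 m and angle between the y axis of tube_carton_mid and the x axis of stop, either way round below 0.21 rad and angle between the z axis of tube_carton_mid and the z axis of stop, either way round below 0.1 rad and linear speed of tube_carton below 0.01 m/s and distance of pad_carton_mid from where it was at the start of the episode below 0.015 m); the robot touches nothing.
It fails at once if the tall carton is lifted more than about 20 mm off the wood (z of tube_carton_mid in the frame of stop above 0.056 m).
It fails at once if the flat carton is moved by more than 15 mm (distance of pad_carton_mid from where it was at the start of the episode above 0.015 m).
It also fails if it takes over 32 s, if anything falls off the work surface, if the arm or the gripper's body presses on something with over 40 N, if the wrist force passes 120 N, or if a joint passes its speed limit or range.

## Working session

There is one attempt and no reset: what is moved stays moved. The work goes in short steps, each a Python script; the robot and the scene stay as the last script left them, time stands still between calls to the robot, and variables do not carry over. Pictures are saved under pics/ and viewed, at most 10 in all, crops included, and the job is handed in when it is done.

```bash
mkdir -p pics; cat > h.py <<'E'
import numpy as np,cv2
from plant import robot
def shot(n,f):
    d=robot.grab_frame(n); cv2.imwrite('pics/'+f+'.png',d['image'][:,:,::-1]); np.save('pics/'+f+'.npy',d,allow_pickle=True); return d
def world(d,u,v,r=1):
    K=np.array([[d['fx'],0,d['cx']],[0,d['fy'],d['cy']],[0,0,1]])
    p=cv2.undistortPoints(np.array([[[u,v]]],float),K,np.array(d['dist_coeffs'],float))[0,0]
    w=d['range_z'][int(v)-r:int(v)+r+1,int(u)-r:int(u)+r+1]; z=np.median(w[w>0])
    return np.array(d['R']).T@(np.array([p[0]*z,p[1]*z,z])-np.array(d['t']))
E
python3 - <<'E'
from h import *
a=shot('scene','s0')['image'];b=shot('side','d0')['image']
print(robot.sense()['t'],robot.nose_length)
E
```

```text
0.1 0.011
```

View pics/s0.png

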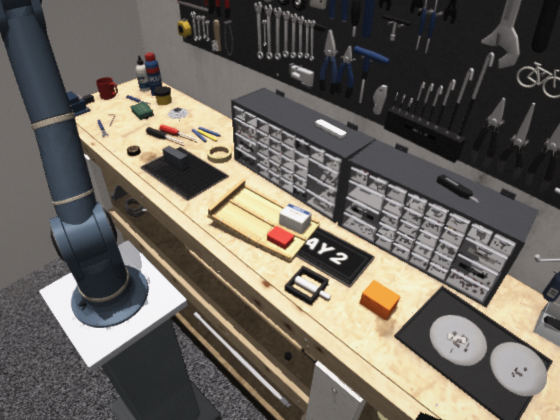

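View pics/d0.png

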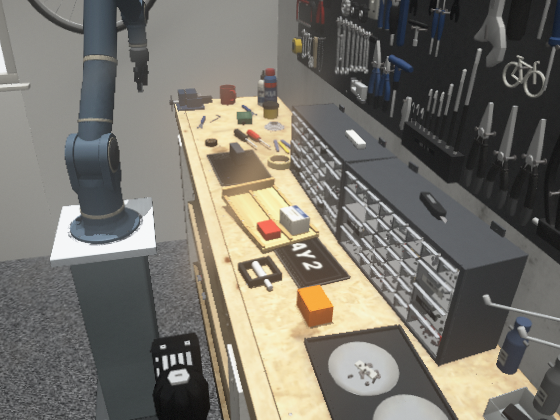

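The tall white-blue carton is at about (295,217) in the scene view, in the far lane, and the flat red one at (280,237), in the near lane. The stop end is at the left, around (228,200). I'll enlarge the crop and print 3D points.

```bash
python3 - <<'E'
from h import *
d=np.load('pics/s0.npy',allow_pickle=True).item()
c=d['image'][175:265,200:325,::-1]; cv2.imwrite('pics/c0.png',cv2.resize(c,None,fx=6,fy=6,interpolation=cv2.INTER_CUBIC))
P=np.array([[world(d,u,v,0) if d['range_z'][v,u]>0 else [9]*3 for u in range(200,325)] for v in range(175,265)])
im=d['image'][175:265,200:325].astype(int)
np.save('pics/P.npy',P)
E
```

```text
(no output)
```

View pics/c0.png

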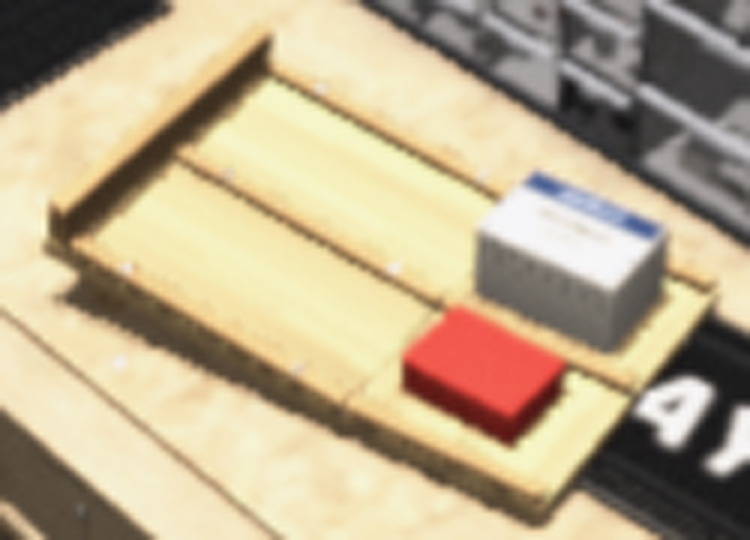

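The tall carton's top corners are at crop (535,175), (665,232), (612,292) and (480,228). The bar's top ends are at (52,205) and (270,38), and the ramp's low-end corners at (548,500) and (715,290).

```bash
cat >> h.py <<'E'
def onplane(d,u,v,h):
    K=np.array([[d['fx'],0,d['cx']],[0,d['fy'],d['cy']],[0,0,1]])
    p=cv2.undistortPoints(np.array([[[u,v]]],float),K,np.array(d['dist_coeffs'],float))[0,0]
    R=np.array(d['R']); o=-R.T@np.array(d['t']); r=R.T@np.array([p[0],p[1],1]); return o+r*(h-o[2])/r[2]
E
python3 - <<'E'
from h import *
np.set_printoptions(precision=4,suppress=True)
d=np.load('pics/s0.npy',allow_pickle=True).item()
f=lambda x,y:(200+(x-2.5)/6,175+(y-2.5)/6)
for n,h,pts in [('tall',.068,[(535,175),(665,232),(612,292),(480,228)]),('red',.043,[(460,308),(563,365),(510,418),(405,355)]),('low',.026,[(548,500),(715,290),(633,385)]),('bar',.073,[(52,205),(270,38)])]:
    q=np.array([onplane(d,*f(*p),h) for p in pts]); print(n,q[:,:2],q.mean(0)); 
    for p in pts: print('  depth',world(d,*f(*p)))
print(world(d,*f(570,235)),world(d,*f(485,365)),world(d,*f(150,240)))
E
```

```text
tall [[ 0.5841 -0.1316]
 [ 0.5999 -0.2104]
 [ 0.546  -0.2219]
 [ 0.5326 -0.141 ]] [ 0.5657 -0.1762  0.068 ]
  depth [ 0.6436 -0.0782  0.    ]
  depth [ 0.6018 -0.2089  0.0658]
  depth [ 0.5495 -0.2191  0.0638]
  depth [ 0.5705 -0.105   0.0215]
red [[ 0.5011 -0.1582]
 [ 0.509  -0.2241]
 [ 0.4631 -0.2312]
 [ 0.4566 -0.1632]] [ 0.4825 -0.1942  0.043 ]
  depth [ 0.5145 -0.1453  0.0253]
  depth [ 0.5098 -0.2234  0.042 ]
  depth [ 0.4649 -0.2295  0.0404]
  depth [ 0.4749 -0.1445  0.0171]
low [[ 0.4487 -0.2717]
 [ 0.6217 -0.2309]
 [ 0.5371 -0.2479]] [ 0.5358 -0.2501  0.026 ]
  depth [ 0.4533 -0.2677  0.0193]
  depth [ 0.6262 -0.2276  0.0208]
  depth [ 0.5394 -0.2461  0.023 ]
bar [[0.3803 0.0236]
 [0.5582 0.0519]] [0.4693 0.0378 0.073 ]
  depth [0.3832 0.0281 0.0684]
  depth [0.5607 0.0549 0.0701]
[ 0.5628 -0.1771  0.0675] [ 0.4811 -0.1961  0.0423] [ 0.4225 -0.002   0.0385]
```

```bash
cat >> h.py <<'E'
from scipy.spatial.transform import Rotation as Ro
a=np.radians(101.8); U=np.array([np.cos(a),np.sin(a),0]); L=np.array([-U[1],U[0],0]); Z=np.array([0,0,1.])
O=np.array([.5657,-.1762,0])+.088*U+.045*L   # ramp origin
th=np.radians(12); tz=-np.cos(th)*Z+np.sin(th)*U
def rpy(s): y=s*L; return Ro.from_matrix(np.c_[np.cross(y,tz),y,tz]).as_euler('xyz')
def surf(x): return .018+max(0,x+.035)*np.tan(np.radians(8))
def tcp(x,h=.016,y=-.045): # tip centre at ramp x, height h over wood
    return O+x*U+y*L+(surf(x)+h)*Z-robot.nose_length*tz
E
python3 - <<'E'
from h import *
np.set_printoptions(precision=3,suppress=True)
d=np.load('pics/s0.npy',allow_pickle=True).item()
for p in [(250,95),(235,100),(335,185),(350,150),(280,170),(335,212)]: print(p,world(d,*p))
print(O,tcp(-.165),tcp(.045))
for s in (1,-1):
  print(s,rpy(s))
  for x,h in((-.165,.15),(-.165,.016),(.045,.016)): print(robot.inverse_kinematics(tcp(x,h),rpy(s)))
E
```

```text
(250, 95) [0.757 0.237 0.259]
(235, 100) [0.692 0.244 0.259]
(335, 185) [ 0.679 -0.234  0.151]
(350, 150) [ 0.727 -0.238  0.259]
(280, 170) [0.683 0.006 0.081]
(335, 212) [ 0.682 -0.247  0.046]
[ 0.504 -0.099  0.   ] [ 0.582 -0.254  0.045] [ 0.539 -0.048  0.056]
1 [-3.142  0.209 -1.365]
[-0.247  0.781  1.109  1.655 -0.813  1.389 -1.873]
[-0.236  0.997  1.103  1.739 -1.04   1.296 -1.703]
[-0.527  0.719  0.912  2.003 -0.914  1.007 -2.013]
-1 [ 3.142 -0.209  1.777]
[-0.148  0.673  0.892  1.65  -0.671  1.291  1.147]
[-0.084  0.821  0.783  1.731 -0.8    1.099  1.26 ]
[-0.384  0.624  0.684  1.996 -0.761  0.895  0.988]
```

```bash
python3 - <<'E'
from h import *
q=rpy(-1)
robot.grip(0.4)
robot.goto([.42,.28,.34],q)
robot.goto(tcp(-.165,.2),q)
shot('wrist','w1')
robot.move_straight(tcp(-.165),vel=.12)
shot('scene','s1'); s=robot.sense(); print(s['t'],s['tcp_pos'],s['wrist_force'],s['opening'])
i=lambda f:np.load('pics/%s.npy'%f,allow_pickle=True).item()['image'][:,:,::-1]
c=cv2.resize(i('s1')[165:265,210:330],(400,334),interpolation=cv2.INTER_CUBIC)
w=cv2.resize(i('w1'),(400,300)); cv2.imwrite('pics/m1.png',np.hstack([c[:300],w]))
E
```

```text
6.2 [ 0.58229943 -0.25405696  0.04549048] [0.5891086  0.36636902 0.03086836] 0.40081896009624457
```

View pics/m1.png

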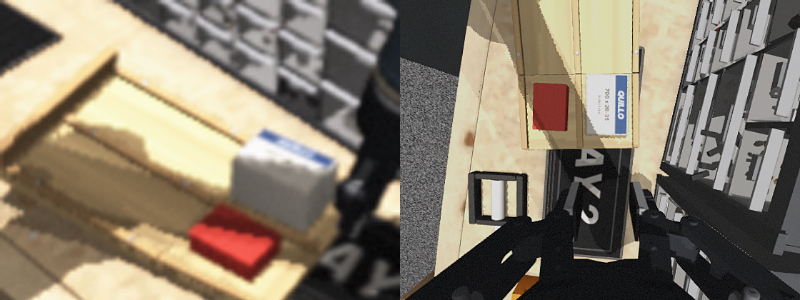

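Left (scene crop): the fingers stand behind the white carton at about (350,190), with the red carton untouched. Right (wrist): the jaws are centred on the carton's lane at about (600,200). Next is the push.

```bash
python3 - <<'E'
from h import *
for x in (-.1,-.035):
    print(x,robot.move_straight(tcp(x),vel=.06,contact_N=10),robot.sense()['wrist_force'])
print(robot.move_straight(tcp(.025),vel=.06,contact_N=10),robot.sense()['wrist_force'])
print(robot.move_straight(tcp(.065),vel=.025,contact_N=6))
s=robot.sense(); print(s['t'],s['tcp_pos'],s['wrist_force'],'tip x',(s['tcp_pos']+robot.nose_length*tz-O)@U)
d=shot('scene','s2'); shot('wrist','w2')
i=lambda f:np.load('pics/%s.npy'%f,allow_pickle=True).item()['image'][:,:,::-1]
c=cv2.resize(i('s2')[165:265,200:330],(520,400),interpolation=cv2.INTER_CUBIC)
w=cv2.resize(i('w2'),(280,210)); m=np.zeros((400,800,3),np.uint8);m[:,:520]=c;m[:210,520:]=w; cv2.imwrite('pics/m2.png',m)
E
```

```text
-0.1 False [ 1.31317539 -0.01435724  0.13577387]
-0.035 False [ 0.17257264  0.34624526 -0.1271192 ]
False [0.11878331 0.13432616 1.22989928]
True
10.8333 [ 0.53877058 -0.04477075  0.05657634] [ 1.03875256 -0.7007608   0.46585696] tip x 0.048445795111597606
```

View pics/m2.png

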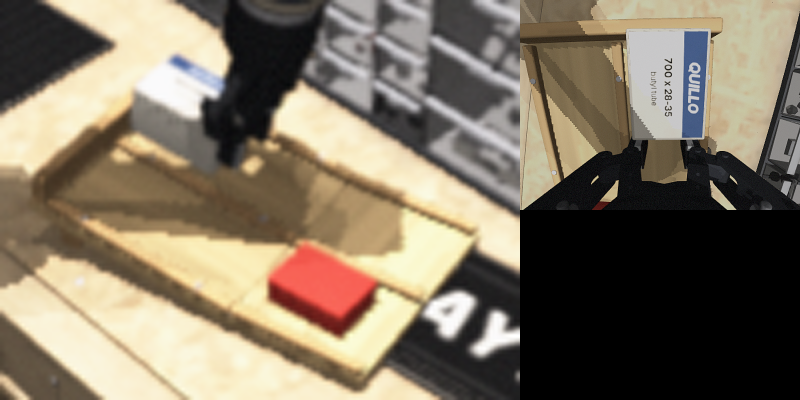

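The carton is at the bar, square in its lane, and the red one hasn't moved. The tip stopped at x = 48 mm, against about 44 mm expected. I'll back off, clear the arm and check.

```bash
python3 - <<'E'
from h import *
robot.move_straight(tcp(.0),vel=.06)
robot.move_straight(tcp(-.06,.2),vel=.15)
print(robot.sense()['t'])
d=shot('scene','s3'); shot('wrist','w3')
i=lambda f:np.load('pics/%s.npy'%f,allow_pickle=True).item()['image'][:,:,::-1]
c=cv2.resize(i('s3')[165:265,200:330],(520,400),interpolation=cv2.INTER_CUBIC)
w=cv2.resize(i('w3'),(280,210)); m=np.zeros((400,800,3),np.uint8);m[:,:520]=c;m[:210,520:]=w; cv2.imwrite('pics/m3.png',m)
E
```

```text
13.3
```

View pics/m3.png

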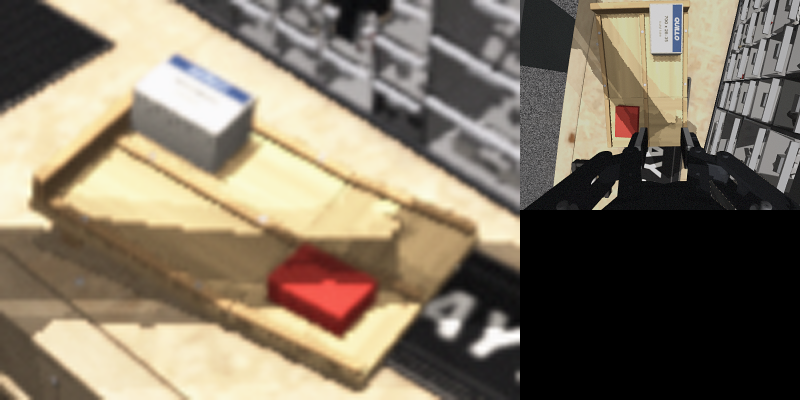

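The carton sits flat against the bar, between the rails. I'll check this numerically from its rear top corners, at (255,98) and (217,140) in the crop, and hand in if it agrees.

```bash
python3 - <<'E'
from h import *
d=np.load('pics/s3.npy',allow_pickle=True).item()
r=[]
for u,v in((255,98),(217,140)):
    p=onplane(d,200+(u-1.5)/4,165+(v-1.5)/4,.0804)-O; print(p@U,p@L); r.append(p@U)
print('expected x .050')
if abs(np.mean(r)-.05)<.008: print(robot.close_job())
E
```

```text
0.053081732654861144 -0.07562538308677827
0.047582185510570175 -0.014104621309855205
expected x .050
the job is handed in; nothing more can be done
None
```

The tall white carton was pushed up its lane and sits flat and square against the stop bar, its rear top edge measuring within about 3 mm of where it should be; the flat red carton looks unmoved in the images, and the job is handed in (about 13 s used; no verdict came back).

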